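# Seal and tray up the wide biscuit jars, then ring the bell

## Robot

A 6-joint arm with a two-finger parallel gripper is mounted at the origin on the work surface. World frame = base frame: x ahead of the robot, y to its left, z up, the work surface at z = 0. Lengths are in m, angles in rad, forces in N, time in s.
With the tool pointing down it reaches from about 0.35 to 0.8 m from the base axis. Payload 7.3 kg.
Tool frame: the origin (TCP) lies between the finger pads; the fingertips stand 25 mm ahead of it and the grasp point (between the pads) lies 6 mm ahead of it (r.tip_extent is the distance from the TCP to the fingertips, in m); z points along the fingers, y is the line along which they close (so a half turn about z gives the same grasp; the last joint's range is limited). The gripper opens to 85 mm and grips with 20 to 120 N. Pads are 22 mm wide; open, the fingers measure 114 mm over their backs; the gripper's body (76 mm by 85 mm) begins 54 mm behind the grasp point. The pads swing forward as they close: fully open they stand 13 mm farther back than shut.
Start: joints at [1.19, 0.342, 1.524, -0, 1.275, -0.146], TCP at [0.122, 0.511, 0.224] pointing down, gripper open.
Joint ranges: [-2.53, 2.53], [-0.77, 2.02], [0.04, 2.7], [-1, 4.14], [0.28, 2.66], [-3.11, 3.11]. Speed limits (rad/s): [2.57, 2.57, 3.14, 3.14, 3.14, 3.14].

## Interface

Orientations are given as a unit quaternion [x, y, z, w].
In Python, from workcell import r, command_gripper, optics gives the robot as it stands. The module is installed in compiled form; this text tells all that it offers. Calls block until the motion is done:
- r.reach(position, orientation): joint-space move of the TCP to a pose.
- r.move_straight(position, orientation=None, speed=0.15, max_force=None): straight line of the TCP; orientation=None keeps the orientation; speed is the mean speed in m/s. With max_force (N) it stops when the force on the tool has changed by that much, and returns True; else False.
- r.movej(angles): joint-space move.
- command_gripper(opening, force=None): finger opening in m; force is the grip in N (None keeps the last); returns when the fingers have stopped.
- r.hold(seconds).
- r.solve_ik(position, orientation): joint angles nearest the present ones, or None.
- r.read_state(): the state.
- optics.get_image(name): name is "side" or "top" or "wrist"; returns (picture, depth): 480x640x3 uint8, red, green, blue; 480x640 float32, m along the optical axis (not along the pixel's ray), 0 where there is no reading.
- optics.camera_model(name): a dict with "K" (3x3 intrinsics, pixels), "R" (3x3) and "t" (3): a world point X has camera coordinates R X + t; the wrist camera has in their place "tool_from_camera" (4x4, takes a point from camera to tool coordinates, whose origin is the TCP and whose axes are the flange's). Camera axes: x right, y down, z forward; pixel columns grow to the right and rows downward; lengths in m; the calibration is good to about 2 mm. A picture is of the moment at which its call begins: read the wrist's pose just before it. camera_model takes no time and is no camera call.
A pose or a line that the arm cannot do raises r.PlanningError and nothing moves.
- r.finish_job(): hands the job in; it is judged then, once.
The state is a dict: "time_s": time; "joint_positions": joint angles; "dq": joint speeds; "tau": joint torques, N m; "eef_pos": TCP position; "eef_rot": TCP orientation; "contact_force": force on the tool from outside, world axes, zero at the start; "torque": the same for the moment, N m; "grip_width": finger opening in m; "grip_force": force on a finger pad.
Only numpy, scipy, OpenCV 4.12 (cv2) and the standard library are available. Lean on these libraries where they do the work, as an engineer would, in place of code of your own. Each camera call takes 0.05 s, during which the arm holds its last target. There are 200 camera calls.

## Task

The wide biscuit jars on the counter are a customer's order: seal each one by pressing the plunger in its lid fully home, and stand them all upright on the floor of the wooden tray, without dropping any. When the whole order is sealed and in the tray, press the desk bell's plunger right down to its stop for a moment and let it spring back. Leave the narrow jars unsealed where they are, and do not shift the napkin box, squeeze bottle or sieve.

Things in the scene. Friction and masses are not known exactly. Their poses are not given: they have to be found in the camera images.
- wide1: wide jar: clear straight round jar of biscuits with a steel lid, 64 mm in diameter over its whole height; body with lid 80 mm high, and on top, in the middle, a dark spring plunger with a round head 28 mm in diameter and 8 mm thick. Head top 99 mm above the jar's underside when up, 89 mm when pressed home. Mass about 0.32 kg, heavy bottom. Origin: centre of the underside; z up the jar.
- wide2: wide jar: clear straight round jar of biscuits with a steel lid, 64 mm in diameter over its whole height; body with lid 80 mm high, and on top, in the middle, a dark spring plunger with a round head 28 mm in diameter and 8 mm thick. Head top 99 mm above the jar's underside when up, 89 mm when pressed home. Mass about 0.32 kg, heavy bottom. Origin: centre of the underside; z up the jar.
- wide3: wide jar: clear straight round jar of biscuits with a steel lid, 64 mm in diameter over its whole height; body with lid 80 mm high, and on top, in the middle, a dark spring plunger with a round head 28 mm in diameter and 8 mm thick. Head top 99 mm above the jar's underside when up, 89 mm when pressed home. Mass about 0.32 kg, heavy bottom. Origin: centre of the underside; z up the jar.
- wide4: wide jar: clear straight round jar of biscuits with a steel lid, 64 mm in diameter over its whole height; body with lid 80 mm high, and on top, in the middle, a dark spring plunger with a round head 28 mm in diameter and 8 mm thick. Head top 99 mm above the jar's underside when up, 89 mm when pressed home. Mass about 0.32 kg, heavy bottom. Origin: centre of the underside; z up the jar.
- narrow1: narrow jar: clear straight round jar of biscuits with a steel lid, 50 mm in diameter over its whole height; body with lid 80 mm high, and on top, in the middle, a dark spring plunger with a round head 28 mm in diameter and 8 mm thick. Head top 99 mm above the jar's underside when up, 89 mm when pressed home. Mass about 0.24 kg, heavy bottom. Origin: centre of the underside; z up the jar.
- narrow2: narrow jar: clear straight round jar of biscuits with a steel lid, 50 mm in diameter over its whole height; body with lid 80 mm high, and on top, in the middle, a dark spring plunger with a round head 28 mm in diameter and 8 mm thick. Head top 99 mm above the jar's underside when up, 89 mm when pressed home. Mass about 0.24 kg, heavy bottom. Origin: centre of the underside; z up the jar.
- wide1_plunger (a joint): plunger in the lid of wide1: metres pressed, 0 = fully up (jar unsealed), 0.010 = at its stop (sealed). It takes about 5 N at the start and 8 N at the end, and stays down where it is left.
- wide2_plunger (a joint): plunger in the lid of wide2: metres pressed, 0 = fully up (jar unsealed), 0.010 = at its stop (sealed). It takes about 5 N at the start and 8 N at the end, and stays down where it is left.
- wide3_plunger (a joint): plunger in the lid of wide3: metres pressed, 0 = fully up (jar unsealed), 0.010 = at its stop (sealed). It takes about 5 N at the start and 8 N at the end, and stays down where it is left.
- wide4_plunger (a joint): plunger in the lid of wide4: metres pressed, 0 = fully up (jar unsealed), 0.010 = at its stop (sealed). It takes about 5 N at the start and 8 N at the end, and stays down where it is left.
- narrow1_plunger (a joint): plunger in the lid of narrow1: metres pressed, 0 = fully up (jar unsealed), 0.010 = at its stop (sealed). It takes about 5 N at the start and 8 N at the end, and stays down where it is left.
- narrow2_plunger (a joint): plunger in the lid of narrow2: metres pressed, 0 = fully up (jar unsealed), 0.010 = at its stop (sealed). It takes about 5 N at the start and 8 N at the end, and stays down where it is left.
- tray: low plywood delivery tray fixed to the counter, open above: outside 100 (its x) x 370 (its y) x 25 mm high, walls and floor 5 mm thick, inside 90 x 360 mm. Takes four wide jars in a row along its y. Origin: centre of the underside, z up (the jars stand 5 mm above it).
- bell: desk bell fixed to the counter: steel dome 86 mm in diameter, 47 mm high, a plunger on top. Origin: centre of the underside.
- bell_top (a point): middle of the top of the bell's plunger head (20 mm in diameter, 6 mm thick), 62 mm above the counter when up.
- bell_plunger (a joint): bell plunger: metres pressed, 0 = up, 0.006 = at its stop; springs back; about 5 N at the stop.
- napkins: black napkin box, 90 x 90 x 76 mm high, bystander. Origin: centre of the underside.
- syrup: red squeeze bottle, 64 mm in diameter, 165 mm high, bystander. Origin: centre of the underside.
- sieve: white sugar sieve, bowl 120 mm wide and 40 mm high with a flat handle to 170 mm along its x, bystander. Origin: under the bowl's centre.

How it is judged:
By the outcome, as a careful person would: the job done as asked, in the order asked, and still so for the second after the job is handed in, with the robot touching nothing.
Of wide1, wide2, wide3, wide4 only 3 to 4 are there at a start; the rules pass over those that are not, and their reading is None.
At some moment in a run one of wide1, wide2, wide3, wide4 may be knocked a few centimetres aside while the robot is not near it.
It also fails if it takes over 210 s, if anything falls off the work surface, if the arm or the gripper's body presses on something with over 40 N, if the wrist force passes 120 N, or if a joint passes its speed limit or range.

## Working session

There is one attempt and no reset: what is moved stays moved. The work goes in short steps, each a Python script; the robot and the scene stay as the last script left them, time stands still between calls to the robot, and variables do not carry over. Pictures are saved under pics/ and viewed, at most 14 in all, crops included, and the job is handed in when it is done.

```bash
mkdir -p pics; python3 - <<'E'
from workcell import r, optics
import cv2, numpy as np
for n in ("top","side"):
    im,d=optics.get_image(n); cv2.imwrite(f"pics/{n}0.png",im[:,:,::-1]); np.save(f"pics/{n}0.npy",d)
    m=optics.camera_model(n); print(n,m, "campos",-m["R"].T@m["t"], (d>0).mean())
print(optics.camera_model("wrist")); s=r.read_state(); print(s["time_s"],s["eef_rot"],s["grip_width"],r.tip_extent)
E
```

```text
top {'K': array([[522.82264014,   0.        , 324.3193447 ],
       [  0.        , 522.82264014, 241.79700858],
       [  0.        ,   0.        ,   1.        ]]), 'R': array([[ 0.0065025 , -0.9999531 , -0.00717788],
       [-0.99223222, -0.00556022, -0.12427513],
       [ 0.12422939,  0.00793022, -0.99222184]]), 't': array([3.51819603e-04, 5.54510770e-01, 1.56819817e+00])} campos [ 0.35538487 -0.00900115  1.62491489] 0.9958951822916666
side {'K': array([[465.98463763,   0.        , 324.0593072 ],
       [  0.        , 465.98463763, 245.30051201],
       [  0.        ,   0.        ,   1.        ]]), 'R': array([[ 0.99828786, -0.0559238 ,  0.01714275],
       [-0.02189027, -0.62897557, -0.77711681],
       [ 0.0542417 ,  0.77541102, -0.62912287]]), 't': array([-0.54979733,  0.04818732,  1.34761316])} campos [ 0.47681401 -1.04539221  0.89468647] 0.996044921875
{'K': array([[336.61250384,   0.        , 318.18375623],
       [  0.        , 336.61250384, 237.29941154],
       [  0.        ,   0.        ,   1.        ]]), 'tool_from_camera': array([[-3.28954194e-04, -9.45590611e-01, -3.25358706e-01,
         8.41561430e-02],
       [ 9.99999624e-01, -5.72044540e-04,  6.51483644e-04,
         1.13616323e-03],
       [-8.02156488e-04, -3.25358369e-01,  9.45590444e-01,
        -1.50932448e-01],
       [ 0.00000000e+00,  0.00000000e+00,  0.00000000e+00,
         1.00000000e+00]])}
0.1 [ 1.17139346e-01  9.93115264e-01 -6.45284351e-04 -1.72843922e-04] 0.08505681207624782 0.025
```

View pics/top0.png

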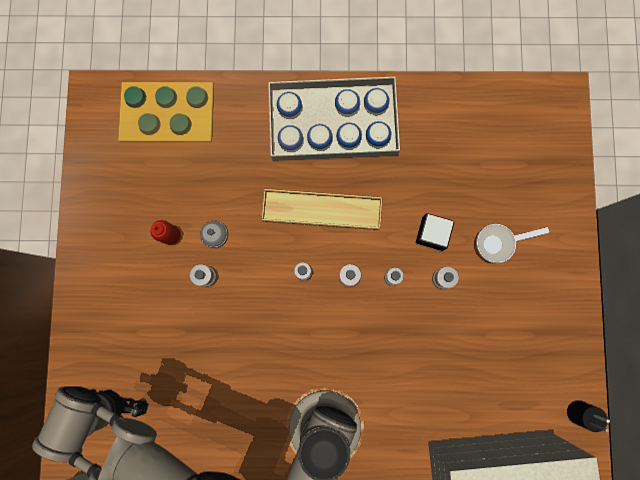

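View pics/side0.png

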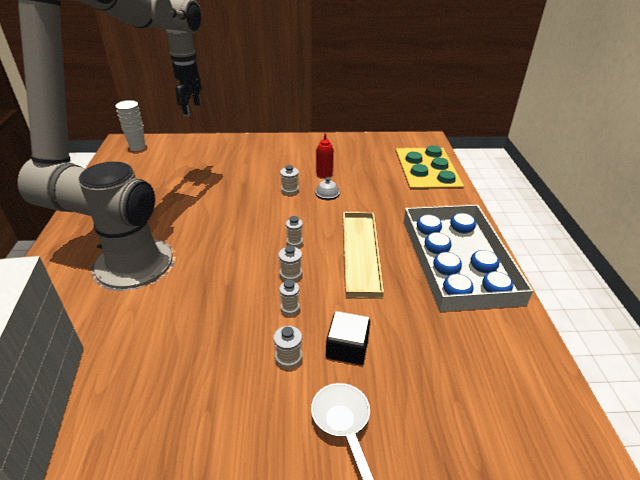

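The top view shows five jars along row ~275: wide ones at cols 203, 350 and 447, and narrow ones at 303 and 395. The bell is at (214,234), the tray around (322,209), the bottle at (163,232), the napkins at (435,231) and the sieve at (496,243). The side view shows the same five jars.

```bash
cat > h.py <<'E'
from workcell import r, command_gripper, optics
import cv2, numpy as np
from scipy.spatial.transform import Rotation as Rot
def model(n):
    m=optics.camera_model(n)
    if n!="wrist": return m["K"],m["R"].T,-m["R"].T@m["t"]
    s=r.read_state(); R=Rot.from_quat(s["eef_rot"]).as_matrix(); T=m["tool_from_camera"]
    return m["K"],R@T[:3,:3],R@T[:3,3]+s["eef_pos"]
def cloud(n):
    K,R,c=model(n); im,d=optics.get_image(n)
    v,u=np.mgrid[:480,:640]; p=np.stack([(u-K[0,2])/K[0,0]*d,(v-K[1,2])/K[1,1]*d,d],-1)
    P=p@R.T+c; P[d==0]=np.nan
    return im,P,(K,R,c)
def plane(cam,uv,z):
    K,R,c=cam; w=R@np.array([(uv[0]-K[0,2])/K[0,0],(uv[1]-K[1,2])/K[1,1],1]); return c+w*(z-c[2])/w[2]
def blobs(P,lo,hi,box,amin=30):
    m=((P[...,2]>lo)&(P[...,2]<hi)&(P[...,0]>box[0])&(P[...,0]<box[1])&(P[...,1]>box[2])&(P[...,1]<box[3])).astype(np.uint8)
    c,_=cv2.findContours(m,cv2.RETR_EXTERNAL,cv2.CHAIN_APPROX_NONE); return [k for k in c if cv2.contourArea(k)>=amin],m
def yaw(a): # tool pointing down, tool y axis along world direction (cos a, sin a)
    y=np.array([np.cos(a),np.sin(a),0]); z=np.array([0,0,-1.]); return Rot.from_matrix(np.stack([np.cross(y,z),y,z],1)).as_quat()
E
python3 - <<'E'
from h import *
im,P,cam=cloud("top")
cs,m=blobs(P,.072,.088,(.2,.75,-.7,.7),15)
for k in cs:
    (u,v),rad=cv2.minEnclosingCircle(k); p=plane(cam,(u,v),.08); print("lid px",round(u),round(v),p[:2].round(4),"diam mm",round(2000*rad*1.55/522,1),"area",cv2.contourArea(k))
cs,m=blobs(P,.088,.3,(.2,.75,-.7,.7),4)
for k in cs:
    (u,v),rad=cv2.minEnclosingCircle(k); print("high px",round(u),round(v),plane(cam,(u,v),.099)[:2].round(4),round(rad,1),np.nanmax(P[int(v),int(u),2]))
cs,m=blobs(P,.05,.07,(.4,.75,.2,.5),4)
for k in cs:
    (u,v),rad=cv2.minEnclosingCircle(k); print("bell",round(u),round(v),plane(cam,(u,v),.062)[:2].round(4),rad)
# tray: yellow wood, box
hsv=cv2.cvtColor(im,cv2.COLOR_RGB2HSV); t=((P[...,2]>.014)&(P[...,2]<.035)).astype(np.uint8); t[:180]=0;t[240:]=0;t[:,:250]=0;t[:,395:]=0
k=max(cv2.findContours(t,cv2.RETR_EXTERNAL,cv2.CHAIN_APPROX_NONE)[0],key=cv2.contourArea)
W=np.array([plane(cam,q,.025)[:2] for q in k[:,0]],np.float32); print("tray",cv2.minAreaRect(W*1000))
E
```

```text
lid px 395 275 [ 0.4502 -0.2052] diam mm 50.1 area 199.0
lid px 447 277 [ 0.4465 -0.3596] diam mm 65.3 area 343.5
lid px 350 274 [ 0.4524 -0.0727] diam mm 64.2 area 330.0
lid px 200 274 [0.4497 0.3692] diam mm 64.3 area 338.5
lid px 302 270 [0.4641 0.068 ] diam mm 49.6 area 199.0
lid px 437 230 [ 0.5877 -0.3325] diam mm 107.6 area 634.5
high px 449 276 [ 0.4475 -0.3597] 4.8 0.10025604314553882
high px 396 275 [ 0.4496 -0.205 ] 4.9 0.09800912323414046
high px 350 274 [ 0.4522 -0.0724] 4.5 0.09350776389740201
high px 199 274 [0.4495 0.369 ] 4.5 0.09244599773521966
high px 302 269 [0.4659 0.0679] 5.1 0.10155573074534852
high px 162 230 [0.578  0.4839] 11.4 0.135368265233071
bell 207 275 [0.4489 0.3541] 9.055485725402832
bell 210 231 [0.5815 0.3491] 3.374835729598999
bell 168 233 [0.5752 0.4782] 10.062405586242676
tray ((659.8405151367188, 13.096084594726562), (369.367919921875, 102.58451080322266), 86.0289306640625)
```

```bash
cat >> h.py <<'E'
Q=yaw(np.pi/2)
def look(xy,z=.22,name=None):
    """lid circle and head seen from above xy by the wrist camera"""
    r.reach([xy[0],xy[1],z],Q); r.hold(.2)
    im,P,cam=cloud("wrist"); box=(xy[0]-.07,xy[0]+.07,xy[1]-.07,xy[1]+.07)
    if name: cv2.imwrite(f"pics/{name}.png",im[:,:,::-1])
    k=max(blobs(P,.073,.12,box,100)[0],key=cv2.contourArea)
    g=np.array([plane(cam,q,.08)[:2] for q in k[:,0]],np.float32); (x,y),rad=cv2.minEnclosingCircle(g)
    kk=max(blobs(P,.0845,.12,box,50)[0],key=cv2.contourArea); m=np.zeros(P.shape[:2],np.uint8); cv2.drawContours(m,[kk],-1,1,-1)
    h=np.nanmedian(P[cv2.erode(m,np.ones((9,9)))>0][:,2]); M=cv2.moments(kk)
    hd=plane(cam,(M["m10"]/M["m00"],M["m01"]/M["m00"]),h)[:2]
    print("lid",round(x,4),round(y,4),"d",round(2*rad,4),"head",hd.round(4),"headz",h.round(4)); return np.array([x,y]),hd,h
def press(xy,ztop,travel,f=25):
    command_gripper(0.0,40); a=r.tip_extent
    r.move_straight([*xy,ztop+a+.02],Q,speed=.1)
    st=r.move_straight([*xy,ztop-travel+a-.006],speed=.02,max_force=f)
    s=r.read_state(); print("press stop",st,"tip z",(s["eef_pos"][2]-a).round(4),"F",s["contact_force"].round(1)); r.hold(.3)
    r.move_straight([*xy,ztop+a+.03],speed=.1)
E
python3 - <<'E'
from h import *
lid,hd,h=look((.4497,.369),name="w0")
print(r.read_state()["time_s"])
E
```

```text
lid 0.4489 0.3737 d 0.0647 head [0.4482 0.3735] headz 0.0991
1.7417
```

View pics/w0.png

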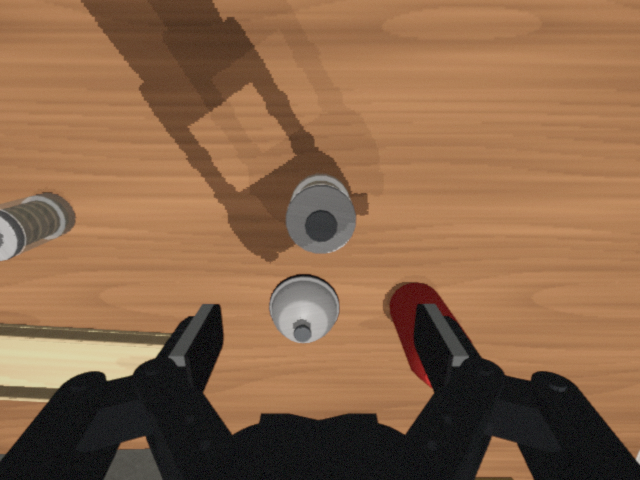

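The wrist view shows the jar centred at (321,215), the bell plunger at (302,328) and the bottle clear to the right. I'll press and place this jar.

```bash
cat >> h.py <<'E'
TC=np.array([.6598,.0131]); TY=np.array([np.cos(np.radians(86.03)),np.sin(np.radians(86.03))]); QT=yaw(np.radians(86.03))
GZ=.062
def pick(xy):
    command_gripper(.085); r.move_straight([*xy,.16],Q,speed=.2)
    st=r.move_straight([*xy,GZ],speed=.1,max_force=15); command_gripper(.05,45); s=r.read_state()
    print("pick",st,"width",s["grip_width"].round(4),"gf",s["grip_force"],"t",s["time_s"])
    if st or not .060<s["grip_width"]<.068: raise SystemExit("bad grasp")
    r.move_straight([*xy,GZ+.13],speed=.15)
def place(off):
    p=TC+off*TY; r.move_straight([*p,GZ+.13],QT,speed=.25); r.move_straight([*p,GZ+.02],speed=.12)
    st=r.move_straight([*p,GZ+.001],speed=.03,max_force=6); s=r.read_state()
    print("place",st,"z above",(s["eef_pos"][2]-GZ).round(4),"w",s["grip_width"].round(4)); command_gripper(.085)
    r.move_straight([*p,.2],speed=.15); print("t",r.read_state()["time_s"])
E
python3 - <<'E'
from h import *
xy=np.array((.4487,.3732))
press(xy,.099,.010)
r.move_straight([*xy,.2],speed=.2); command_gripper(.085); lid,hd,h=look(xy)
pick(lid)
place(.115)
E
```

```text
press stop False tip z 0.0831 F [ 0.5 -0.6 -0.4]
lid 0.449 0.3735 d 0.0646 head [0.4482 0.3736] headz 0.0991Traceback (most recent call last):
  File "<stdin>", line 5, in <module>
  File "h.py", line 44, in pick
    print("pick",st,"width",s["grip_width"].round(4),"gf",s["grip_force"],"t",s["time_s"])
                            ^^^^^^^^^^^^^^^^^^^^^
AttributeError: 'float' object has no attribute 'round'
```

```bash
sed -i 's/s\["grip_width"\].round(4)/round(s["grip_width"],4)/' h.py; python3 - <<'E'
from h import *
s=r.read_state(); print(s["grip_width"],s["grip_force"],s["eef_pos"],s["contact_force"],s["time_s"])
command_gripper(.085); r.move_straight([.449,.3735,.22],Q,speed=.2)
command_gripper(0.0,40); print(r.read_state()["grip_width"],r.tip_extent)
im,P,c=cloud("wrist"); cv2.imwrite("pics/w1.png",im[:,:,::-1])
E
```

```text
0.0614445210702762 47.30807662010193 [0.44952558 0.37342969 0.0632564 ] [-0.3188712  -2.07307749  5.41257736] 10.1
-0.00020196459814695878 0.025
```

View pics/w1.png

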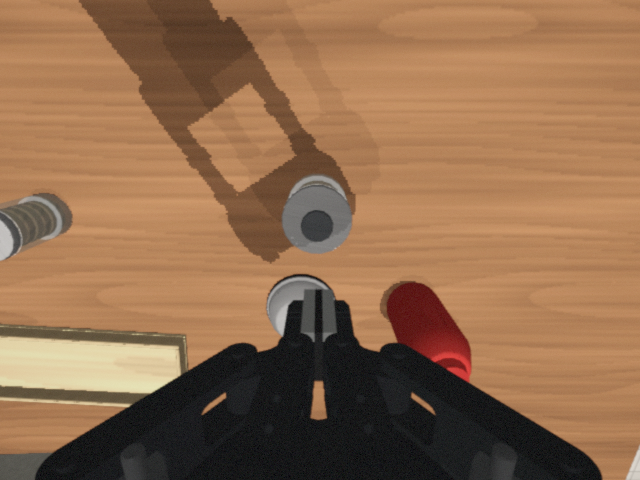

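```bash
python3 - <<'E'
from h import *
s=r.read_state(); im,P,c=cloud("wrist"); R=Rot.from_quat(s["eef_rot"]).as_matrix()
for v in range(280,380,8): print(v,[((R.T@(P[v,u]-s["eef_pos"]))*1000).round(1).tolist() for u in (312,326)])
E
```

```text
280 [[-94.0, -6.0, 210.1], [-98.1, 10.9, 218.4]]
288 [[-97.7, -5.8, 197.0], [-104.6, 10.7, 210.2]]
296 [[11.6, -1.4, -19.9], [10.9, 4.7, -18.6]]
304 [[10.3, -1.4, -24.5], [10.8, 4.6, -25.4]]
312 [[10.3, -1.3, -30.9], [11.7, 4.4, -33.2]]
320 [[10.7, -1.2, -37.4], [10.4, 4.3, -37.0]]
328 [[11.6, -1.0, -44.1], [11.0, 4.2, -43.2]]
336 [[9.4, -1.0, -45.9], [9.5, 4.1, -46.0]]
344 [[12.1, -0.9, -54.2], [12.9, 3.9, -55.3]]
352 [[10.3, -0.8, -56.1], [12.2, 3.8, -58.6]]
360 [[6.3, -0.9, -55.2], [9.2, 3.8, -58.8]]
368 [[3.6, -0.9, -56.0], [3.5, 3.9, -55.9]]
376 [[0.9, -0.9, -56.8], [-0.1, 4.0, -55.7]]
```

Wrist depth puts the closed fingertips about 15 mm behind the TCP, not 25 mm ahead as stated. I'll check by touching down slowly on the plunger.

```bash
python3 - <<'E'
from h import *
xy=(.449,.3735)
r.move_straight([*xy,.125],Q,speed=.15); r.hold(.3); print(r.read_state()["contact_force"].round(2))
st=r.move_straight([*xy,.06],speed=.02,max_force=3)
s=r.read_state(); print(st,s["eef_pos"],s["contact_force"].round(2),s["time_s"])
im,_=optics.get_image("side"); cv2.imwrite("pics/s1.png",cv2.resize(im[120:260,210:370,::-1],None,fx=4,fy=4))
E
```

```text
[-0.02  0.42 -0.04]
True [0.44891901 0.37342294 0.08933545] [0.4  0.18 1.55] 15.15
```

View pics/s1.png

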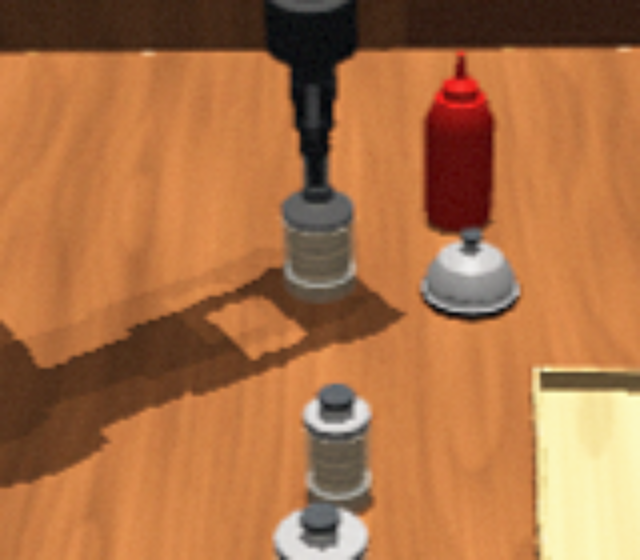

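The tips touch the head at TCP z ≈ 0.089, and the crop shows them sitting on the plunger. So the real tip is about 10 mm behind the TCP, a 35 mm offset from the stated value. I'll correct for that and continue.

```bash
sed -i 's/a=r.tip_extent/a=-.010/; s/^GZ=.*/GZ=.027/; s/,GZ+.13\]/,GZ+.15]/; s/+a-.006/+a-.008/' h.py; python3 - <<'E'
from h import *
xy=np.array((.449,.3735))
r.move_straight([*xy,.12],Q,speed=.15)
press(xy,.099,.010)
r.move_straight([*xy,.19],speed=.2); command_gripper(.085); lid,hd,h=look(xy)
print(r.read_state()["time_s"])
E
```

```text
press stop True tip z 0.0917 F [-1.1 -0.8  6.8]
lid 0.4491 0.3738 d 0.0648 head [0.4485 0.3736] headz 0.0901
19.9833
```

```bash
python3 - <<'E'
from h import *
xy=np.array((.449,.3737))
press(xy,.090,.004,f=35)
r.move_straight([*xy,.19],speed=.2); command_gripper(.085); lid,hd,h=look(xy)
pick(lid); place(.115)
E
```

```text
press stop True tip z 0.0917 F [-1.2 -0.5  6.5]
lid 0.4491 0.3739 d 0.0648 head [0.4485 0.3737] headz 0.0901
pick False width 0.063 gf 50.167551934719086 t 28.1917
place True z above 0.0055 w 0.0632
t 34.1667
```

Second press stopped at the same height, so it is at its stop. Now to check the scene before the next jar.

```bash
cat > chk.py <<'E'
from h import *
def top(name=None):
    im,P,cam=cloud("top")
    if name: cv2.imwrite(f"pics/{name}.png",im[:,:,::-1])
    for k in blobs(P,.072,.092,(.2,.75,-.7,.7),60)[0]:
        (u,v),rad=cv2.minEnclosingCircle(k); print("lid",plane(cam,(u,v),.08)[:2].round(4),"d",round(2*rad*2.97,1))
E
python3 - <<'E'
from chk import *
top()
lid,hd,h=look((.4524,-.0727),name="w2")
command_gripper(0.,40)
press(hd,.099,.010,30)
r.move_straight([*hd,.19],speed=.2); command_gripper(.085); lid,hd,h=look(lid)
print(r.read_state()["time_s"])
top("t2")
E
```

```text
lid [ 0.4509 -0.2056] d 50.4
lid [ 0.4465 -0.3598] d 65.3
lid [ 0.4524 -0.0731] d 63.8
lid [0.464  0.0678] d 49.5
lid [ 0.5861 -0.3324] d 109.0
lid [0.6646 0.1295] d 59.0
lid 0.4523 -0.0704 d 0.0647 head [ 0.4517 -0.0702] headz 0.0997
press stop True tip z 0.0916 F [-1.6 -0.1  8.9]
lid 0.4522 -0.07 d 0.0648 head [ 0.4517 -0.0701] headz 0.0901
41.7833
lid [ 0.4503 -0.2056] d 49.6
lid [ 0.4462 -0.3592] d 66.0
lid [0.4641 0.068 ] d 49.6
lid [ 0.5877 -0.3325] d 107.6
lid [0.6668 0.1265] d 64.7
```

View pics/t2.png

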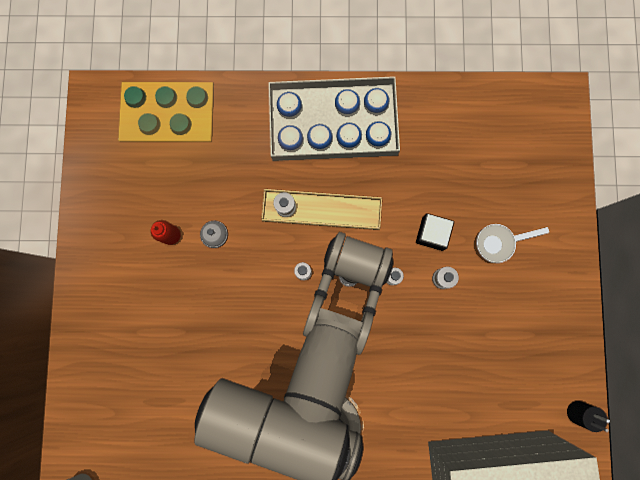

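The first jar stands in the tray at (284,204) and the other jars haven't moved. No fourth wide jar shows where the arm had been hiding the counter. Continuing.

```bash
python3 - <<'E'
from chk import *
pick((.4522,-.0703)); place(0.)
top()
lid,hd,h=look((.4465,-.3596),name="w3")
if np.hypot(*(lid-(.4465,-.3596)))>.008: print("moved?")
press(hd,.099,.010,30)
r.move_straight([*hd,.19],speed=.2); command_gripper(.085); lid,hd,h=look(lid)
print(r.read_state()["time_s"])
E
```

```text
pick False width 0.0633 gf 48.78544270992279 t 44.3167
place True z above 0.0057 w 0.0631
t 49.8667
lid [ 0.4503 -0.2049] d 50.5
lid [ 0.4462 -0.3593] d 65.9
lid [ 0.5877 -0.3325] d 107.6
lid [0.6587 0.0117] d 63.9
lid [0.6675 0.1266] d 63.5
lid 0.4471 -0.3583 d 0.0647 head [ 0.4466 -0.3581] headz 0.0996
press stop True tip z 0.0916 F [-1.4  2.   7. ]
lid 0.4472 -0.358 d 0.0647 head [ 0.4467 -0.3582] headz 0.0901
57.7417
```

```bash
python3 - <<'E'
from chk import *
pick((.4471,-.3582)); place(-.115)
r.reach([.55,.349,.25],Q); r.hold(.2)
top("t3")
im,P,cam=cloud("wrist"); cv2.imwrite("pics/w4.png",im[:,:,::-1])
k=max(blobs(P,.054,.07,(.5,.65,.3,.4),20)[0],key=cv2.contourArea); M=cv2.moments(k); u,v=M["m10"]/M["m00"],M["m01"]/M["m00"]
print("bell px",u,v,plane(cam,(u,v),.062),cv2.minEnclosingCircle(k), np.nanmedian(P[int(v)-2:int(v)+3,int(u)-2:int(u)+3,2]))
print(r.read_state()["time_s"])
E
```

```text
pick False width 0.063 gf 49.91250783205032 t 60.225
place True z above 0.0058 w 0.0626
t 66.2
lid [ 0.4502 -0.2049] d 50.5
lid [0.4641 0.068 ] d 49.6
lid [ 0.5861 -0.3324] d 109.0
lid [ 0.6516 -0.1027] d 63.7
lid [0.6591 0.0118] d 63.8
lid [0.6675 0.1266] d 63.6
bell px 322.4957264957265 235.62464387464385 [0.58131458 0.3541422  0.062     ] ((322.5, 235.75), 9.100237846374512) 0.06305837612676607
68.2
```

View pics/t3.png

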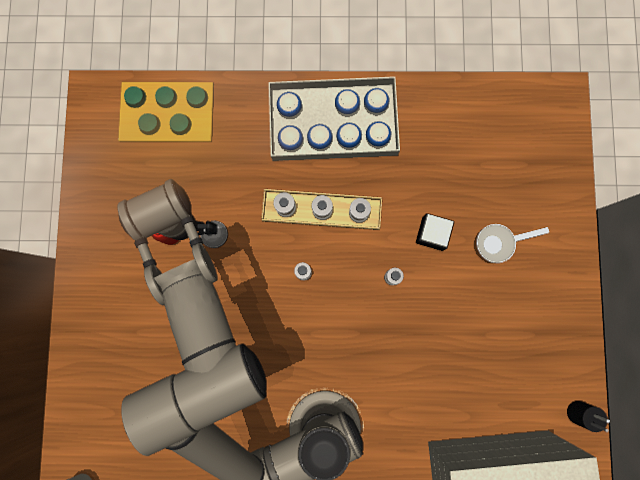

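View pics/w4.png

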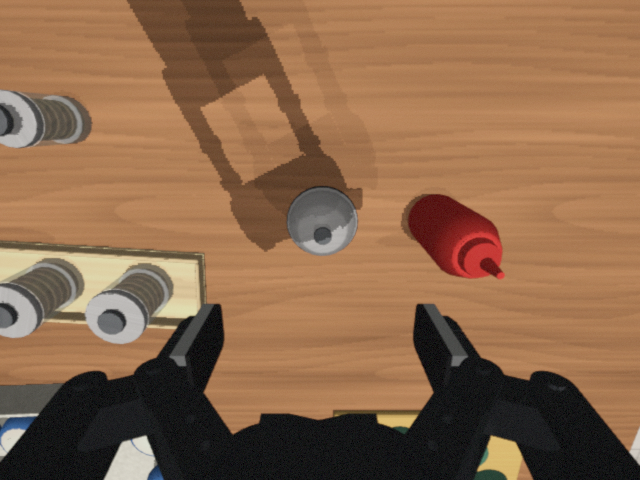

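Three wide jars stand in the tray at (284,204), (321,206) and (360,209) in the top view. The narrow jars, napkins and sieve are where they were. In the wrist view the bell plunger is at (322,236) and the bottle is clear, so I'll ring the bell.

```bash
python3 - <<'E'
from chk import *
b=(.5813,.3538)
r.move_straight([*b,.2],Q,speed=.2)
press(b,.062,.006,20)
r.move_straight([*b,.25],speed=.2); r.reach([.4,.25,.3],Q); r.hold(.3)
top(); im,P,cam=cloud("top")
k=blobs(P,.05,.07,(.55,.62,.33,.37),2)[0]; print("bell head", [cv2.contourArea(q) for q in k], np.nanmax(P[225:240,200:225,2]))
im,_=optics.get_image("side"); cv2.imwrite("pics/s2.png",im[:,:,::-1])
print(r.read_state()["time_s"])
E
```

```text
press stop True tip z 0.0587 F [-1.4 -1.1  4.7]
lid [ 0.4502 -0.205 ] d 50.5
lid [0.4641 0.068 ] d 49.6
lid [ 0.5877 -0.3325] d 107.6
lid [ 0.6516 -0.1027] d 63.7
lid [0.6593 0.0114] d 64.0
lid [0.6672 0.1262] d 64.4
bell head [25.0] 0.06683374125609598
75.1167
```

View pics/s2.png

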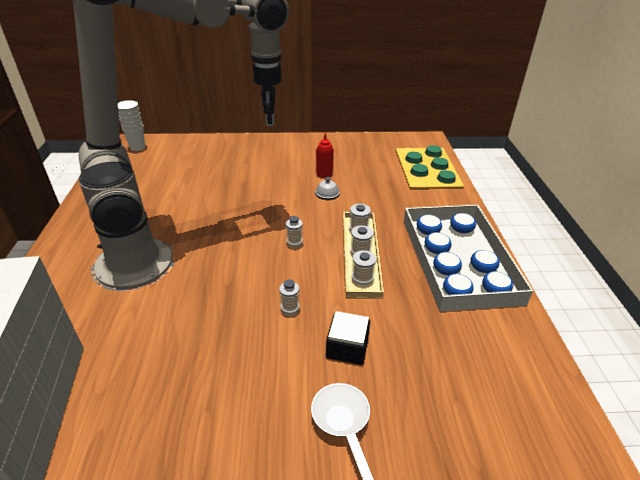

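The side view shows three sealed jars upright in the tray at cols 350–375, with the bell and bystanders untouched. The bell press height, with the same offset as the jar presses, comes to 56.0 mm, which is exactly the stop.

```bash
python3 -c "
from workcell import r
print(r.finish_job())"
```

```text
the job is handed in; nothing more can be done
None
```

The job is handed in: all three wide jars present were sealed and stood upright in the tray, and then the bell was pressed to its stop and released; the narrow jars and bystanders were left where they stood.

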